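Switch the washer on at its guarded isolator

TASK

Two switch boxes with hinged white guards stand on the laundry counter; the one with the narrower guard feeds the washer. Lift that guard right open so that it stays up by itself, push the toggle lever beneath fully over to its other side, and then lower the guard gently all the way shut, without letting it drop. Leave the box with the wider guard and the bottle, mug and jar alone.

Things in the scene. Friction and masses are not known exactly. Their poses are not given: they have to be found in the camera images.
- narrow_box: fixed switch box with the narrow guard: grey base 134 x 90 x 44 mm (its x, y, z) standing on the counter, with a steel face plate on it whose top is 48 mm above the counter. Origin: centre of its underside; z up, x from the side with the pull tab towards the hinge side (roughly away from the robot), y along the hinge line.
- narrow_guard (a joint): angle of its hinged guard in rad: 0 closed (down over the lever), grows as the guard is lifted, 1.8 against its stop, fully open. The hinge is nearly free, with a little drag: the guard falls shut by itself below about 1.1 rad and falls fully open above.
- narrow_guard_hinge (a point): middle of the guard's hinge line, 55 mm to +x of the box's origin and 52 mm above the counter; the hinge line runs along the box's y. Positive rotation about that y lifts the guard. The guard is a white plastic hood, open below, 112 mm long from the hinge x 64 mm wide x 45 mm high, 3 mm walls, about 120 g.
- narrow_guard_tab (a point): grip point on the guard's pull tab; moves and turns with the guard, its frame parallel to the box's when shut. The tab is a flat tongue in the middle of the free edge, 14 mm wide along y, 8 mm thick, 41 mm out from the hood's front wall. The point lies 138 mm to -x of the hinge line and 36 mm above it (guard shut): 26 mm out from the front wall, 15 mm short of the tip, 88 mm above the counter.
- narrow_lever (a joint): angle of the toggle lever under the guard in rad: 0 off (leaning 0.5 rad towards the box's -y), 1.0 against its stop, on (leaning 0.5 rad towards the box's +y). Stays where it is left; about 0.045 N m of friction.
- narrow_lever_tip (a point): top end of the toggle lever: a round steel lever 39 mm long, 8 mm across at its foot and 11 mm near its top. Its pivot lies 5 mm to -x of the box's origin, in the box's middle plane (y = 0), 49 mm above the counter; it swings in the plane of the box's y and z. Covered by the guard while that is shut.
- wide_box: fixed switch box with the wide guard: grey base 134 x 134 x 44 mm (its x, y, z) standing on the counter, with a steel face plate on it whose top is 48 mm above the counter. Origin: centre of its underside; z up, x from the side with the pull tab towards the hinge side (roughly away from the robot), y along the hinge line.
- wide_guard (a joint): angle of its hinged guard in rad: 0 closed (down over the lever), grows as the guard is lifted, 1.8 against its stop, fully open. The hinge is nearly free, with a little drag: the guard falls shut by itself below about 1.1 rad and falls fully open above.
- wide_guard_hinge (a point): middle of the guard's hinge line, 55 mm to +x of the box's origin and 52 mm above the counter; the hinge line runs along the box's y. Positive rotation about that y lifts the guard. The guard is a white plastic hood, open below, 112 mm long from the hinge x 108 mm wide x 45 mm high, 3 mm walls, about 120 g.
- wide_guard_tab (a point): grip point on the guard's pull tab; moves and turns with the guard, its frame parallel to the box's when shut. The tab is a flat tongue in the middle of the free edge, 14 mm wide along y, 8 mm thick, 41 mm out from the hood's front wall. The point lies 138 mm to -x of the hinge line and 36 mm above it (guard shut): 26 mm out from the front wall, 15 mm short of the tip, 88 mm above the counter.
- wide_lever (a joint): angle of the toggle lever under the guard in rad: 0 off (leaning 0.5 rad towards the box's -y), 1.0 against its stop, on (leaning 0.5 rad towards the box's +y). Stays where it is left; about 0.045 N m of friction.
- wide_lever_tip (a point): top end of the toggle lever: a round steel lever 39 mm long, 8 mm across at its foot and 11 mm near its top. Its pivot lies 5 mm to -x of the box's origin, in the box's middle plane (y = 0), 49 mm above the counter; it swings in the plane of the box's y and z. Covered by the guard while that is shut.
- detergent_mid (a point): centre (half-way up) of a loose green glass bottle, 72 mm diameter, 170 mm high; bystander
- mug_mid (a point): centre (half-way up) of a loose white ceramic mug, 76 mm diameter, 85 mm high; bystander
- jar_mid (a point): centre (half-way up) of a loose amber jar, 64 mm diameter, 80 mm high; bystander

How it is judged:
By the outcome, as a careful person would: the job done as asked, in the order asked, and still so for the second after the job is handed in, with the robot touching nothing.
It also fails if it takes over 59 s, if anything falls off the work surface, if the arm or the gripper's body presses on something with over 40 N, if the wrist force passes 120 N, or if a joint passes its speed limit or range.

ROBOT

A 7-joint arm with a two-finger parallel gripper is mounted at the origin on the work surface. World frame = base frame: x ahead of the robot, y to its left, z up, the work surface at z = 0. Lengths are in mm, angles in degrees, forces in N, time in s.
With the tool pointing down it reaches from about 400 to 925 mm from the base axis. Payload 5.6 kg.
Tool frame: the origin (TCP) lies midway between the tips of the shut fingers; the grasp point (between the pads) lies 19 mm behind it; z points along the fingers, y is the line along which they close (so a half turn about z gives the same grasp; the last joint's range is limited). The gripper opens to 85 mm and grips with 20 to 120 N. Pads are 22 mm wide; open, the fingers measure 114 mm over their backs; the gripper's body (76 mm by 85 mm) begins 54 mm behind the grasp point. The pads swing forward as they close: fully open they stand 13 mm farther back than shut.
Start: joints at [-65.89, 26.786, -0.665, 91.828, 0.344, 61.387, -3.226], TCP at [290.817, 581.321, 231.29] pointing down, gripper open.
Joint ranges: [-144.91, 144.91], [-17.63, 115.5], [-89.93, 88.59], [15.96, 139.68], [-74.01, 254.01], [8.47, 105.57], [-167.45, 167.45]. Speed limits (degrees/s): [147.25, 147.25, 180, 180, 180, 180, 180].

INTERFACE

Orientations are given as a 3x3 rotation matrix whose columns are the frame's x, y, z axes.
In Python, from plant import ctrl gives the robot as it stands.
- The arm moves only by the shell command python3 -m crank 'ROWS' [OPENING]. ROWS is JSON, a list that holds one entry, the list of rows, each a list of 4 numbers: the shift along the tool's x, y, z in mm, then the turn about the tool's z in degrees. A call has 1 to 12 rows; each row is the pose to reach, as a shift and turn from the pose commanded when the call began, along the tool's axes at that moment; what a row does not reach only later rows make up. A row lasts 1/12 s, in which the tool goes at most 41.7 mm and 7.16 degrees, less where a joint would pass 70% of its speed; a pose out of reach is approached as far as the arm can. A call with a gripper value outside its range is refused whole. OPENING is the opening in per cent of the stroke, from 0 (shut) to 100 (fully open), set as the call begins (- or left out, the last holds). The fingers move at their own pace and stop on an object; the grip force is fixed at half the most. Time passes only in rows, so rows that repeat a pose let the fingers close. It gives the time, the measured TCP pose, the force, the opening and the grip force at its end, in the units of the state.
- ctrl.observe(): the state, without advancing time (a new reading comes with each control period).
- ctrl.snapshot(name): name is "side" or "top"; returns the picture (384x512x3 uint8, blue, green, red); there is no depth.
- ctrl.calibration(name): a dict with "fx", "fy", "cx", "cy" (pixels), "dist_coeffs" ([k1, k2, p1, p2, k3] as OpenCV has them; the pictures are not rectified), "origin" and "attitude" of the camera in the world. Camera axes: x right, y up, looking along -z (the intrinsics and any distortion apply to the point x, -y, -z); pixel columns grow to the right and rows downward; lengths in mm; the calibration is good to about 2 mm. A picture is of the moment at which its call begins. calibration takes no time and is no camera call.
- ctrl.sign_off(): hands the job in; it is judged then, once.
Trained networks look in the newest picture that a camera, given by its name, has taken for a name from the list of things; names that differ only in an ending like _2 or _b are one class to them, and where a whole thing is asked for, a point or a joint stands for the part that bears it (a point fixed in the world has none). Each returns a list of dicts, best first, with "conf" (0 to 1); they miss things now and then, are a little off and sometimes report something else, mostly with a low value. They report only what shows in the picture. A call takes as long as a camera call.
- ctrl.spot_in(target, camera): "point" ([x, y, z] in mm, in world coordinates, good to about 4 mm: the middle of the surface that is visible of it).
The state is a dict: "time_s": time; "joint_positions": joint angles; "qd": joint speeds; "joint_torque": joint torques, N m; "ee_pos": TCP position; "tcp_rot": TCP orientation; "force": force on the tool from outside, world axes, zero at the start; "torque": the same for the moment, N m; "width": opening from 0.0 (shut) to 1.0 (fully open); "grasp_force": force on a finger pad.
Only numpy, scipy, OpenCV 4.12 (cv2) and the standard library are available. Lean on these libraries where they do the work, as an engineer would, in place of code of your own. Each camera call takes 0.05 s, during which the arm holds its last target. There are 200 camera calls.

## Working session

There is one attempt and no reset: what is moved stays moved. The work goes in short steps, Python scripts to look and compute and a shell command to move; the robot and the scene stay as the last step left them, time stands still between calls to the robot, and variables do not carry over. Pictures are saved under pics/ and viewed, at most 10 in all, crops included, and the job is handed in when it is done.

```bash
mkdir -p pics; ls; python3 - <<'E'
from plant import ctrl
import cv2, numpy as np
s=ctrl.observe(); print(s["time_s"],s["ee_pos"],np.round(s["tcp_rot"],3).tolist(),s["width"])
for c in ("side","top"):
    im=ctrl.snapshot(c); cv2.imwrite(f"pics/{c}0.png",im)
    k=ctrl.calibration(c); print(c,k)
    for t in ("narrow_box","narrow_guard","narrow_guard_tab","narrow_guard_hinge","wide_box","wide_guard_tab","wide_guard","detergent_mid","mug_mid","jar_mid"):
        print(t,[(np.round(d["point"],0).tolist(),round(d["conf"],2)) for d in ctrl.spot_in(t,c)[:2]])
E
```

```text
pics
0.0 [290.58141851 580.79305785 230.31021454] [[-0.894, 0.447, -0.001], [0.447, 0.894, -0.002], [-0.0, -0.002, -1.0]] 1.0028828450977327
side {'fx': 348.56098737180156, 'fy': 348.56098737180156, 'cx': 256.7225966478766, 'cy': 193.2213102490608, 'dist_coeffs': array([-0.03972177,  0.        ,  0.        ,  0.        ,  0.        ]), 'origin': array([  15.93883076, -525.34834654,  680.04819553]), 'attitude': array([[ 0.7109437 ,  0.43101928, -0.55568105],
       [-0.70298207,  0.45733588, -0.54466513],
       [ 0.0193717 ,  0.77786006,  0.62813889]])}
narrow_box [([505.0, -152.0, 68.0], 0.7)]
narrow_guard [([514.0, -144.0, 97.0], 0.73)]
narrow_guard_tab [([510.0, -140.0, 96.0], 0.71)]
narrow_guard_hinge [([510.0, -140.0, 99.0], 0.75)]
wide_box [([527.0, 133.0, 69.0], 0.8), ([614.0, 385.0, 85.0], 0.63)]
wide_guard_tab [([540.0, 150.0, 95.0], 0.83)]
wide_guard [([540.0, 153.0, 94.0], 0.66), ([510.0, -142.0, 97.0], 0.4)]
detergent_mid [([619.0, 386.0, 84.0], 0.96)]
mug_mid [([540.0, -417.0, 54.0], 0.68)]
jar_mid [([374.0, 364.0, 53.0], 0.81)]
top {'fx': 406.51252968906886, 'fy': 406.5
[... 242 characters left out ...]
609e-02,  9.94492409e-01, -1.04222836e-01],
       [-9.99938773e-01,  1.10007943e-02, -1.19721349e-03],
       [-4.40857541e-05,  1.04229703e-01,  9.94553250e-01]])}
narrow_box [([524.0, -126.0, 101.0], 0.93)]
narrow_guard [([526.0, -130.0, 100.0], 0.76), ([549.0, 167.0, 96.0], 0.2)]
narrow_guard_tab [([526.0, -128.0, 97.0], 0.93)]
narrow_guard_hinge [([526.0, -130.0, 99.0], 0.65)]
wide_box [([544.0, 164.0, 96.0], 0.84)]
wide_guard_tab [([550.0, 171.0, 98.0], 0.76), ([524.0, -130.0, 100.0], 0.41)]
wide_guard [([549.0, 166.0, 96.0], 0.72)]
detergent_mid [([625.0, 389.0, 117.0], 0.63)]
mug_mid [([564.0, -432.0, 42.0], 0.73)]
jar_mid [([386.0, 370.0, 77.0], 0.87), ([551.0, 170.0, 100.0], 0.24)]
```

```bash
python3 - <<'E'
import cv2
a=cv2.imread("pics/top0.png"); b=cv2.imread("pics/side0.png")
cv2.imwrite("pics/v1.png",cv2.resize(a[80:260,150:390],None,fx=3.3,fy=3.3,interpolation=cv2.INTER_CUBIC))
cv2.imwrite("pics/v2.png",cv2.resize(b,None,fx=1.5,fy=1.5))
E
```

```text
(no output)
```

View pics/v1.png

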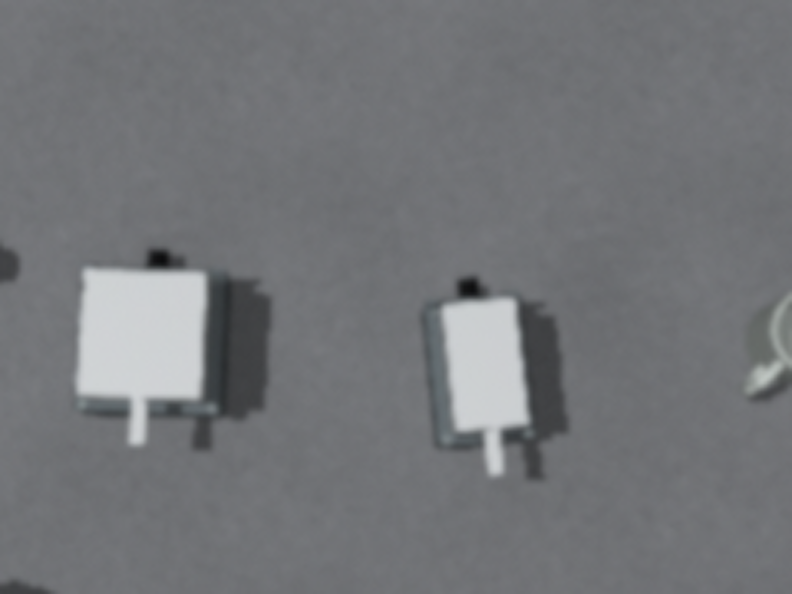

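View pics/v2.png

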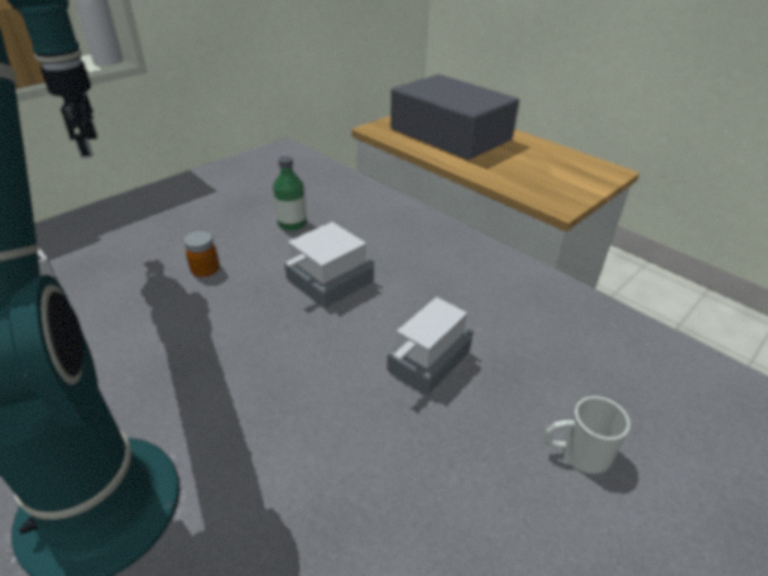

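The top view (crop scale 3.3, offset 150,80) shows the narrow guard on the right, with its hood corners at about (445,303), (517,297), (527,425) and (455,432) and its tab tip at (495,475). The wide guard is on the left. The side view shows the same layout, with the mug well to the right. Next I'll fit the narrow box's pose to both pictures with a silhouette model.

```bash
cat > h.py <<'E'
import cv2, numpy as np
from plant import ctrl
from scipy.optimize import minimize
F=np.diag([1.,-1,-1])
def proj(P,c):
    k=ctrl.calibration(c); R=(k["attitude"]@F).T; t=-R@k["origin"]
    K=np.array([[k["fx"],0,k["cx"]],[0,k["fy"],k["cy"]],[0,0,1]])
    return cv2.projectPoints(np.float64(P),cv2.Rodrigues(R)[0],t,K,k["dist_coeffs"])[0][:,0]
def box(x0,x1,y0,y1,z0,z1):
    return np.array([[x,y,z] for x in(x0,x1) for y in(y0,y1) for z in(z0,z1)],float)
def world(P,p,th=0):   # P in hinge frame (guard), p=(box x,y,yaw)
    c,s=np.cos(th),np.sin(th); P=np.atleast_2d(P)
    Q=np.c_[P[:,0]*c+P[:,2]*s+55, P[:,1], -P[:,0]*s+P[:,2]*c+52]
    c,s=np.cos(p[2]),np.sin(p[2])
    return np.c_[Q[:,0]*c-Q[:,1]*s+p[0], Q[:,0]*s+Q[:,1]*c+p[1], Q[:,2]]
HOOD=box(-112,0,-32,32,0,45); TAB=box(-153,-112,-7,7,32,40)
S=4
def sil(p,c,th=0,off=(0,0)):
    m=np.zeros((384*S,512*S),np.uint8)
    for B in(HOOD,TAB):
        h=cv2.convexHull(((proj(world(B,p,th),c)+.5)*S-.5).astype(np.float32))
        cv2.fillConvexPoly(m,np.round(h).astype(int),255)
    return cv2.resize(m,(512,384),interpolation=cv2.INTER_AREA)/255.
E
cat > fit.py <<'E'
from h import *
ims={c:cv2.imread(f"pics/{c}0.png").min(2).astype(float) for c in("top","side")}
p0=np.array([526,-132,np.radians(4.4)])
for c in ims:
    m=sil(p0,c)>0.5; ring=(cv2.dilate(m.astype(np.uint8),np.ones((9,9)))>0)
    print(c,np.percentile(ims[c][m],[5,25,50,95]),np.percentile(ims[c][ring&~m],[5,50,95]))
def cost(q,cams):
    p=[q[0],q[1],q[2]/100]; e=0
    for c in cams:
        lo,hi=(135,160)
        m=cv2.GaussianBlur(sil(p,c),(0,0),.8)
        w=np.clip((ims[c]-lo)/(hi-lo),0,1)
        r=cv2.boundingRect((sil(p0,c)>0).astype(np.uint8)); s=np.s_[r[1]-10:r[1]+r[3]+10,r[0]-10:r[0]+r[2]+10]
        e+=((m-w)[s]**2).sum()
    return e
for cams in(["top"],["side"],["top","side"]):
    r=minimize(cost,[526,-132,7.7],args=(cams,),method="Nelder-Mead",options=dict(initial_simplex=np.array([[520,-130,7],[535,-132,8],[526,-140,9],[526,-132,12.]]),xatol=.05,fatol=.05))
    print(cams,np.round(r.x,2),round(r.fun,1))
p=[r.x[0],r.x[1],r.x[2]/100]
t=[]
for c in ims:
    b=cv2.resize(cv2.imread(f"pics/{c}0.png"),None,fx=4,fy=4,interpolation=cv2.INTER_CUBIC)
    for B in(HOOD,TAB): 
        h=cv2.convexHull(((proj(world(B,p),c)+.5)*4-.5).astype(np.float32)).astype(int)
        cv2.polylines(b,[h],True,(0,0,255),1)
    m=proj(world([[-60,0,20]],p),c)[0]*4; u,v=m.astype(int)
    t.append(b[v-200:v+200,u-200:u+200])
cv2.imwrite("pics/v3.png",np.hstack(t))
E
python3 fit.py
```

```text
top [115. 188. 203. 204.] [ 62.   97.5 150. ]
side [ 90. 114. 182. 201.] [ 60. 116. 156.]
['top'] [ 529.99 -134.15   10.18] 35.8
['side'] [ 540.61 -121.51   19.78] 374.0
['top', 'side'] [ 531.93 -130.69   13.44] 538.2
```

View pics/v3.png

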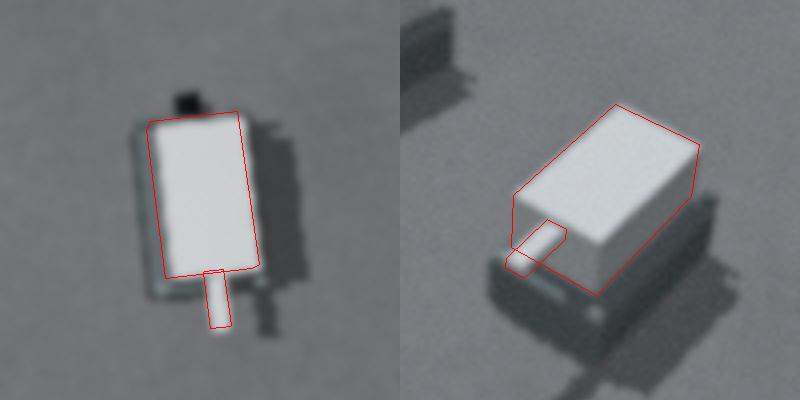

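The overlay shows the hood walls in shade in the side view, at the same grey as the counter, so the fit is skewed. I'll refit using only the bright top faces.

```bash
sed -i 's/^HOOD=.*/HOOD=box(-112,0,-32,32,0,45); TAB=box(-153,-112,-7,7,32,40)\nHT=box(-112,0,-32,32,45,45); TT=box(-153,-112,-7,7,40,40)/; s/for B in(HOOD,TAB):/for B in(HT,TT):/' h.py
sed -i 's/lo,hi=(135,160)/lo,hi=(115,190) if c=="top" else (135,190)/; s/for B in(HOOD,TAB)/for B in(HT,TT)/' fit.py; python3 fit.py
```

```text
top [134.25 194.   203.   204.  ] [ 62. 100. 150.]
side [138. 193. 199. 202.] [ 84.   118.   163.65]
['top'] [ 529.12 -132.27   11.58] 6.2
['side'] [ 532.08 -131.55   10.48] 8.6
['top', 'side'] [ 530.87 -132.24   10.11] 26.7
```

View pics/v3.png

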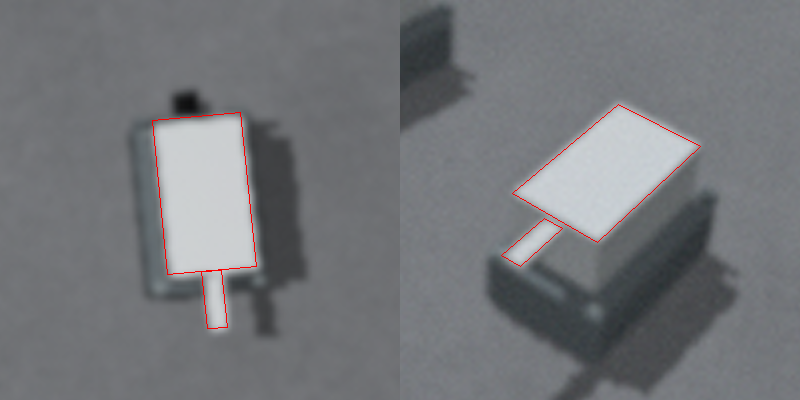

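The fit now agrees in both views: box at (530.5, -132), yaw about 6°. Next I'll work out the shifts for the approach.

```bash
cat >> h.py <<'E'
PB=(530.5,-132.,0.105)
def shifts(targets,yaw=PB[2]):   # world TCP targets -> tool shifts, and the turn that lays tool y on box y
    s=ctrl.observe(); R=np.array(s["tcp_rot"]); 
    a=np.degrees(np.arctan2(R[1,1],R[0,1])); d=(np.degrees(yaw)+90-a+90)%180-90
    print("now",np.round(s["ee_pos"],1),"t",s["time_s"],"F",np.round(s["force"],1),"turn",round(-d,1))
    for t in targets: print(np.round(t,1),"->",np.round((np.array(t)-s["ee_pos"])@R,1).tolist())
def guard(th,r=(-139,0,36),tcp=19): return world([r],PB,th)[0]-[0,0,tcp]
E
python3 -c "
from h import *
g=guard(0);shifts([[*g[:2],200],g])"
```

```text
now [290.8 581.3 231.3] t 1.1 F [-0.8  0.2 -1.1] turn -32.6
[ 447.  -140.8  200. ] -> [-462.7, -576.0, 31.3]
[ 447.  -140.8   69. ] -> [-462.7, -576.0, 162.3]
```

```bash
python3 -m crank '[[[-19,-23,0,-3],[-38,-47,0,-6],[-60,-74,2,-9],[-84,-105,4,-12],[-109,-136,6,-15],[-134,-166,8,-18],[-159,-197,10,-21],[-184,-228,12,-24],[-209,-260,14,-27],[-234,-290,16,-29],[-259,-322,18,-31],[-284,-354,20,-32.6]]]' 100
python3 -c "
from h import *
g=guard(0);shifts([[*g[:2],200],g])"
```

```text
time_s: 2.1
ee_pos: [386.6, 135.9, 211.6]
tcp_rot: [[-0.994, -0.107, 0.001], [-0.107, 0.994, 0.001], [-0.001, 0.001, -1.0]]
force: [1.1, -0.5, 0.7]
width: 1.0
grasp_force: 0.0
now [386.6 135.9 211.6] t 2.1 F [ 1.1 -0.5  0.7] turn 0.1
[ 447.  -140.8  200. ] -> [-30.4, -281.6, 11.5]
[ 447.  -140.8   69. ] -> [-30.2, -281.7, 142.5]
```

```bash
python3 -m crank '[[[-3,-30,2,0],[-7,-65,4,0],[-11,-100,6,0],[-15,-140,8,0],[-20,-180,10,0],[-24,-215,11,0],[-27,-245,11,0],[-29,-265,11,0],[-30,-277,11,0],[-30,-281.5,11,0],[-30,-281.5,11,0],[-30,-281.5,11,0]]]'
python3 - <<'E'
from h import *
g=guard(0);shifts([[*g[:2],200],g])
im=ctrl.snapshot("top");ctrl.snapshot("side")
for c in("top","side"): print([(np.round(d["point"]).tolist(),round(d["conf"],2)) for d in ctrl.spot_in("narrow_guard_tab",c)[:2]])
E
```

```text
time_s: 3.1
ee_pos: [445.7, -138.4, 200.2]
tcp_rot: [[-0.994, -0.105, -0.0], [-0.105, 0.994, 0.001], [0.0, 0.001, -1.0]]
force: [-0.1, 0.5, 0.2]
width: 0.999
grasp_force: 0.0
now [ 445.7 -138.4  200.2] t 3.1 F [-0.1  0.5  0.2] turn 0.0
[ 447.  -140.8  200. ] -> [-1.0, -2.5, 0.2]
[ 447.  -140.8   69. ] -> [-1.1, -2.6, 131.2]
[([546.0, -114.0, 101.0], 0.69)]
[([508.0, -142.0, 93.0], 0.87)]
```

```bash
python3 -m crank '[[[0,-1,25,0],[0,-1,60,0],[0,-1,90,0],[0,-1,112,0],[0,-1,124,0],[0,-1,129,0],[0,-1,131,0],[0,-1,131,0],[0,-1,131,0]]]'
python3 - <<'E'
from h import *
shifts([guard(0)])
b=ctrl.snapshot("side"); u,v=proj([[460,-138,80]],"side")[0].astype(int)
cv2.imwrite("pics/v4.png",cv2.resize(b[v-60:v+60,u-70:u+70],None,fx=5,fy=5,interpolation=cv2.INTER_CUBIC))
E
```

```text
time_s: 4.05
ee_pos: [446.7, -140.1, 70.1]
tcp_rot: [[-0.994, -0.105, 0.002], [-0.105, 0.994, -0.0], [-0.002, -0.0, -1.0]]
force: [-0.1, -0.0, -0.2]
width: 0.999
grasp_force: 0.0
now [ 446.7 -140.1   70.1] t 4.05 F [-0.1 -0.  -0.2] turn 0.0
[ 447.  -140.8   69. ] -> [-0.2, -0.7, 1.2]
```

View pics/v4.png

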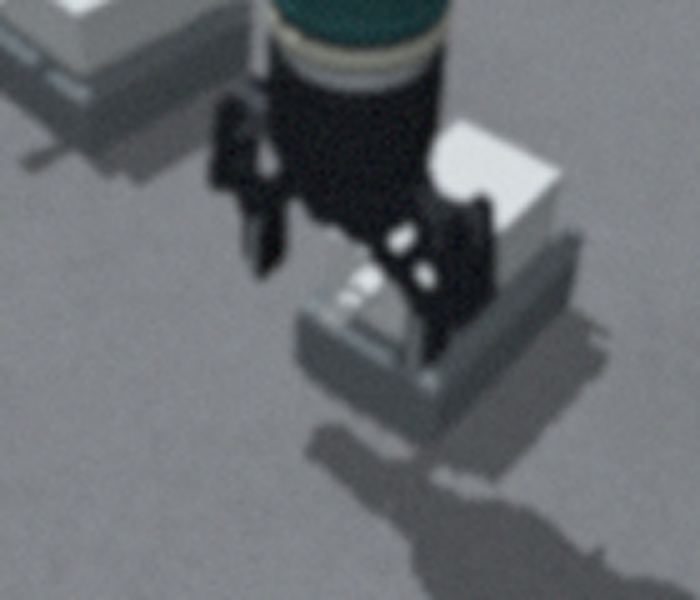

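The side crop shows the tab at (350,290) between the open fingers at (265,240) and (440,330). Closing now.

```bash
python3 -m crank '[[[0,0,1,0],[0,0,1,0],[0,0,1,0],[0,0,1,0],[0,0,1,0],[0,0,1,0],[0,0,1,0],[0,0,1,0],[0,0,1,0],[0,0,1,0]]]' 8
python3 - <<'E'
from h import *
shifts([guard(a) for a in np.arange(0,1.81,.15)])
E
```

```text
time_s: 4.93
ee_pos: [446.0, -140.4, 68.5]
tcp_rot: [[-0.994, -0.105, 0.0], [-0.105, 0.994, -0.0], [-0.0, -0.0, -1.0]]
force: [-1.0, -2.1, 4.5]
width: 0.146
grasp_force: 58.5
now [ 446.  -140.4   68.5] t 4.9333 F [-1.  -2.1  4.5] turn -0.0
[ 447.  -140.8   69. ] -> [-0.9, -0.5, -0.5]
[ 453.9 -140.1   89.4] -> [-7.9, -0.5, -20.9]
[ 463.7 -139.   108.5] -> [-17.8, -0.5, -40.0]
[ 476.3 -137.7  125.9] -> [-30.5, -0.5, -57.4]
[ 491.3 -136.1  141.2] -> [-45.6, -0.5, -72.7]
[ 508.5 -134.3  154.1] -> [-62.8, -0.5, -85.6]
[ 527.3 -132.3  164.3] -> [-81.8, -0.5, -95.8]
[ 547.5 -130.2  171.5] -> [-102.0, -0.5, -103.0]
[ 568.5 -128.   175.6] -> [-123.2, -0.5, -107.1]
[ 589.9 -125.7  176.5] -> [-144.7, -0.5, -108.0]
[ 611.1 -123.5  174.2] -> [-166.0, -0.5, -105.7]
[ 631.8 -121.3  168.7] -> [-186.9, -0.5, -100.2]
[ 651.5 -119.3  160.2] -> [-206.6, -0.5, -91.6]
```

```bash
python3 -m crank '[[[-2,0,-7,0],[-4.3,0,-13.7,0],[-7,0,-20.4,0],[-10,0,-27,0],[-13.4,0,-33.3,0],[-17,0,-39.5,0],[-21,0,-45.5,0],[-25.2,0,-51.3,0],[-29.7,0,-56.9,0],[-34.5,0,-62.2,0],[-39.5,0,-67.3,0],[-44.8,0,-72.2,0]]]'
```

```text
time_s: 5.93
ee_pos: [490.3, -135.5, 140.8]
tcp_rot: [[-0.995, -0.105, -0.001], [-0.105, 0.995, 0.0], [0.001, 0.0, -1.0]]
force: [-2.4, -4.4, -4.0]
width: 0.146
grasp_force: 59.4
```

```bash
python3 -m crank '[[[-5.5,0,-4.6,0],[-11.2,0,-8.9,0],[-17.2,0,-12.9,0],[-23.4,0,-16.7,0],[-29.7,0,-20,0],[-36.2,0,-23.1,0],[-42.8,0,-25.8,0],[-49.6,0,-28.2,0],[-56.4,0,-30.3,0],[-63.4,0,-32,0],[-70.5,0,-33.3,0],[-77.6,0,-34.4,0]]]'
```

```text
time_s: 6.93
ee_pos: [568.4, -127.0, 175.2]
tcp_rot: [[-0.994, -0.105, 0.0], [-0.105, 0.994, 0.0], [-0.0, 0.0, -1.0]]
force: [-5.2, -2.7, -0.6]
width: 0.15
grasp_force: 61.0
```

```bash
python3 - <<'E'
from h import *
shifts([guard(a) for a in (1.2,1.3,1.4,1.5,1.6,1.7,1.75,1.8)])
E
```

```text
now [ 568.4 -127.   175.2] t 6.9333 F [-5.2 -2.7 -0.6] turn 0.0
[ 568.5 -128.   175.6] -> [0.0, -1.0, -0.4]
[ 582.7 -126.5  176.6] -> [-14.3, -1.0, -1.4]
[ 597.  -125.   176.1] -> [-28.7, -1.0, -0.9]
[ 611.1 -123.5  174.2] -> [-42.9, -1.0, 1.0]
[ 625.  -122.   170.9] -> [-56.9, -1.0, 4.3]
[ 638.5 -120.6  166.2] -> [-70.4, -1.0, 9.0]
[ 645.1 -119.9  163.4] -> [-77.0, -1.0, 11.9]
[ 651.5 -119.3  160.2] -> [-83.4, -1.0, 15.0]
```

```bash
python3 -m crank '[[[-7.2,0,-0.8,0],[-14.3,0,-1.1,0],[-21.5,0,-1,0],[-28.7,0,-0.5,0],[-35.8,0,0.3,0],[-42.9,0,1.4,0],[-50,0,2.8,0],[-57,0,4.7,0],[-63.7,0,6.9,0],[-70.4,0,9.4,0],[-77,0,12.3,0],[-79,0,13.2,0]]]'
```

```text
time_s: 7.93
ee_pos: [647.9, -118.4, 161.7]
tcp_rot: [[-0.994, -0.106, 0.002], [-0.106, 0.994, 0.0], [-0.002, 0.0, -1.0]]
force: [-1.7, 0.1, 7.1]
width: 0.15
grasp_force: 67.4
```

```bash
python3 -m crank '[[[0,0,0,0],[0,0,0,0],[0,0,0,0],[0,0,0,0],[0,0,0,0],[0,0,0,0],[0,0,0,0],[0,0,0,0],[0,0,0,0]]]' 100; python3 - <<'E'
from h import *
shifts([guard(1.8)])
t=[]
for c in("side","top"):
    b=ctrl.snapshot(c); u,v=proj(world([[-60,0,20]],PB,1.2),c)[0].astype(int)
    t.append(cv2.resize(b[v-60:v+60,u-50:u+50],None,fx=4,fy=4,interpolation=cv2.INTER_CUBIC))
cv2.imwrite("pics/v5.png",np.hstack(t))
E
```

```text
time_s: 8.68
ee_pos: [646.2, -119.0, 161.7]
tcp_rot: [[-0.994, -0.105, 0.0], [-0.105, 0.994, 0.0], [-0.0, 0.0, -1.0]]
force: [-0.6, 0.2, -0.3]
width: 1.0
grasp_force: 0.0
now [ 646.2 -119.   161.7] t 8.6833 F [-0.6  0.2 -0.3] turn 0.0
[ 651.5 -119.3  160.2] -> [-5.2, -0.8, 1.6]
```

View pics/v5.png

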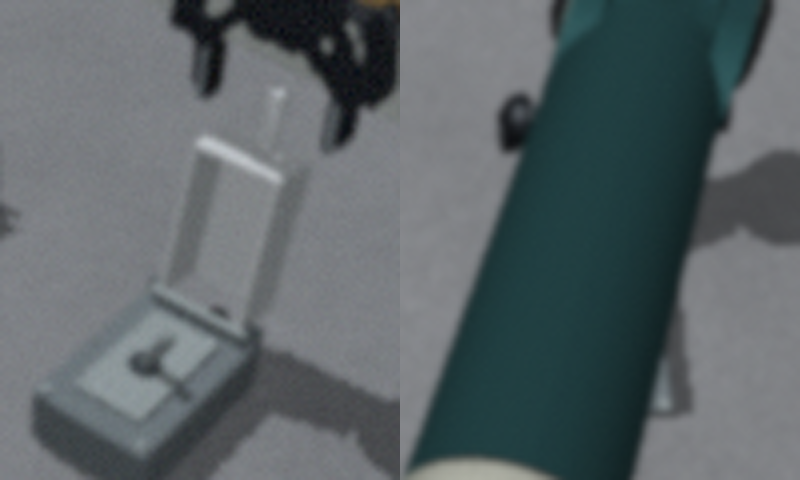

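Side crop: the guard stands open by itself, with its tab at (275,95) between the opened fingers and the lever at (150,365) on the face plate. I'll raise the tool straight up, then find which way the lever leans.

```bash
python3 -m crank '[[[0,0,-15,0],[0,0,-35,0],[0,0,-60,0],[30,0,-62,0],[65,0,-62,0],[100,0,-62,0],[125,0,-62,0],[138,0,-62,0],[142,0,-62,0],[142,0,-62,0]]]' 0; python3 - <<'E'
from h import *
for c in("side","top"):
    b=ctrl.snapshot(c); 
    if c=="side": img=b
    for t in("narrow_lever_tip","narrow_guard_tab"): print(c,t,[(np.round(d["point"]).tolist(),round(d["conf"],2)) for d in ctrl.spot_in(t,c)[:2]])
L=lambda a:[-60,39*np.sin(a-.5),-3+39*np.cos(a-.5)]
for a in(0,1): print(a,np.round(world([L(a)],PB)[0]),proj(world([L(a)],PB),"side"))
b=cv2.resize(img,None,fx=6,fy=6,interpolation=cv2.INTER_CUBIC)
for a,col in((0,(0,0,255)),(1,(0,255,0))):
    q=((proj(world([[-60,0,-3],L(a)],PB),"side")+.5)*6).astype(int); cv2.line(b,q[0].tolist(),q[1].tolist(),col,1)
u,v=q[0]; cv2.imwrite("pics/v6.png",b[v-300:v+200,u-300:u+300])
shifts([world([[-60,y,0]],PB)[0]*[1,1,0]+[0,0,160] for y in(-50,50)])
E
```

```text
time_s: 9.62
ee_pos: [504.7, -134.1, 224.2]
tcp_rot: [[-0.995, -0.104, 0.001], [-0.104, 0.995, 0.0], [-0.001, 0.0, -1.0]]
force: [0.4, 0.0, 0.4]
width: -0.001
grasp_force: 0.0
side narrow_lever_tip [([527.0, -143.0, 74.0], 0.51), ([626.0, -115.0, 103.0], 0.26)]
side narrow_guard_tab [([626.0, -116.0, 102.0], 0.93)]
top narrow_lever_tip []
top narrow_guard_tab [([630.0, -110.0, 158.0], 0.67), ([564.0, -430.0, 44.0], 0.32)]
0 [ 527. -151.   83.] [[292.66263968 222.52768801]]
1 [ 524. -114.   83.] [[280.49646378 215.87823584]]
now [ 505.7 -133.7  223.4] t 9.9167 F [0.  0.3 0.1] turn 0.0
[ 530.8 -182.2  160. ] -> [-19.8, -50.9, 63.4]
[520.3 -82.8 160. ] -> [-19.9, 49.1, 63.4]
```

View pics/v6.png

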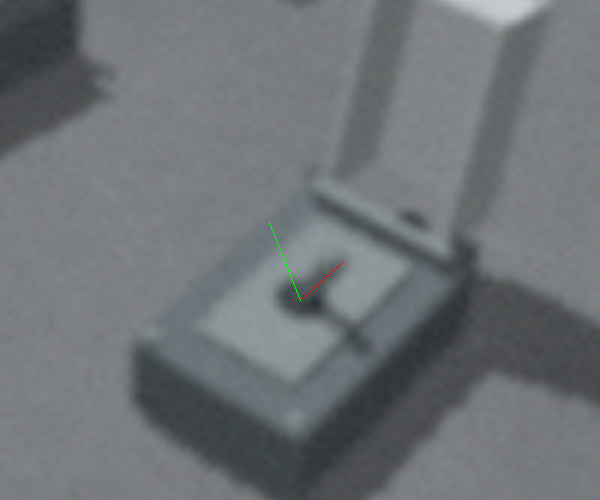

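The lever's foot is at (300,298) and its shaft runs up-right to (325,262) along the red "off" line; the streak to (370,345) is its shadow. The lever is off, leaning to -y, so it has to be pushed to +y with shut fingers from the -y side.

```bash
python3 -m crank '[[[-7,-20,0,0],[-15,-40,10,0],[-20,-55,30,0],[-20,-56,60,0],[-20,-56,90,0],[-20,-56,115,0],[-20,-56,135,0],[-20,-56,148,0],[-20,-56,155,0],[-20,-56,157,0],[-20,-56,157,0],[-20,-56,157,0]]]' 0
python3 -m crank '[[[0,5,0,0],[0,10,0,0],[0,15,0,0],[0,20,0,0],[0,24,0,0],[0,28,0,0],[0,30,0,0],[0,30,0,0]]]'
```

```text
time_s: 10.92
ee_pos: [531.6, -187.8, 67.7]
tcp_rot: [[-0.994, -0.105, 0.002], [-0.105, 0.994, -0.0], [-0.002, -0.001, -1.0]]
force: [0.0, 0.1, -0.1]
width: 0.0
grasp_force: 0.0
time_s: 11.58
ee_pos: [527.8, -157.3, 66.9]
tcp_rot: [[-0.994, -0.105, 0.001], [-0.105, 0.994, -0.0], [-0.001, -0.0, -1.0]]
force: [1.2, -1.5, 1.4]
width: -0.0
grasp_force: 0.5
```

```bash
python3 -m crank '[[[0,3,0,0],[0,6,0,0],[0,9,0,0],[0,11,0,0],[0,12,0,0],[0,12,0,0]]]'
python3 -m crank '[[[0,2,0,0],[0,4,0,0],[0,6,0,0],[0,6,0,0],[0,6,0,0]]]'
```

```text
time_s: 12.08
ee_pos: [526.2, -145.2, 66.6]
tcp_rot: [[-0.994, -0.105, -0.0], [-0.105, 0.994, 0.0], [0.0, 0.0, -1.0]]
force: [-0.3, -0.5, 1.3]
width: 0.002
grasp_force: 0.4
time_s: 12.5
ee_pos: [525.4, -139.2, 66.5]
tcp_rot: [[-0.994, -0.105, -0.001], [-0.105, 0.994, 0.001], [0.001, 0.001, -1.0]]
force: [1.3, -0.0, 0.6]
width: -0.002
grasp_force: 0.2
```

```bash
python3 -m crank '[[[0,1.5,0,0],[0,3,0,0],[0,3,0,0],[0,3,0,0]]]' | grep -E "ee|^force"
python3 -m crank '[[[0,1.5,0,0],[0,3,0,0],[0,3,0,0],[0,3,0,0]]]'| grep -E "ee|^force"
python3 - <<'E'
from h import *
b=ctrl.snapshot("side")
for t in("narrow_lever_tip",): print(t,[(np.round(d["point"]).tolist(),round(d["conf"],2)) for d in ctrl.spot_in(t,"side")[:2]])
u,v=(proj(world([[-60,0,20]],PB),"side")[0]).astype(int)
cv2.imwrite("pics/v7.png",cv2.resize(b[v-45:v+45,u-50:u+50],None,fx=6,fy=6,interpolation=cv2.INTER_CUBIC))
shifts([])
E
```

```text
ee_pos: [525.3, -136.6, 66.7]
force: [-0.0, -1.1, -0.5]
ee_pos: [525.2, -135.2, 66.8]
force: [0.4, -4.4, -1.3]
narrow_lever_tip [([528.0, 133.0, 71.0], 0.48)]
now [ 525.2 -135.3   66.8] t 13.2667 F [-0.5 -5.  -1.5] turn -0.1
```

View pics/v7.png

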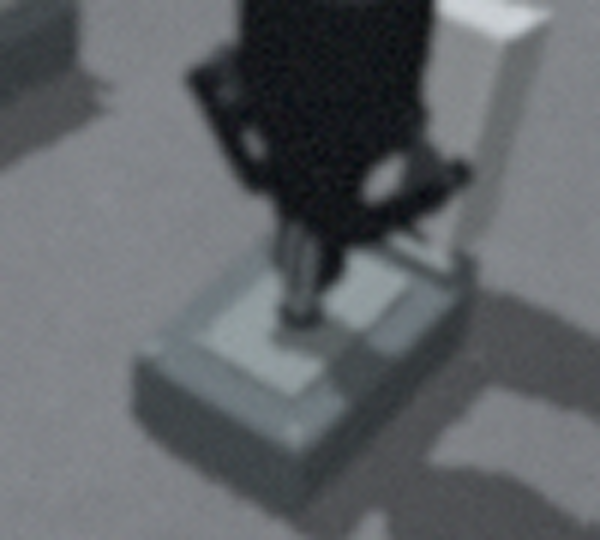

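The side crop shows the fingers on the plate at (300,300), with the lever hidden or beside them on the +y side. TCP travel has stalled with -y force rising, which matches the expected stop. I'll press slightly more to confirm.

```bash
python3 -m crank '[[[0,1,0,0],[0,2,0,0],[0,3,0,0],[0,3,0,0],[0,3,0,0]]]' | grep -E "ee|^force"
```

```text
ee_pos: [525.2, -134.9, 67.1]
force: [1.1, -9.7, -1.1]
```

It's against the stop: 0.3 mm of motion for 3 mm commanded, at about 10 N. Backing off, rising and looking.

```bash
python3 -m crank '[[[0,-6,0,0],[0,-14,0,0],[0,-22,0,0],[0,-28,-10,0],[0,-30,-35,0],[0,-30,-70,0],[0,-30,-105,0],[0,-30,-135,0],[0,-20,-155,0],[0,-8,-162,0],[0,-4,-163,0],[0,-4,-163,0]]]' | grep -E "ee|^force"
python3 - <<'E'
from h import *
b=ctrl.snapshot("side")
L=lambda a:[-60,39*np.sin(a-.5),-3+39*np.cos(a-.5)]
for t in("narrow_lever_tip","narrow_guard"): print(t,[(np.round(d["point"]).tolist(),round(d["conf"],2)) for d in ctrl.spot_in(t,"side")[:2]])
b=cv2.resize(b,None,fx=6,fy=6,interpolation=cv2.INTER_CUBIC)
u,v=((proj(world([L(1)],PB),"side")[0]+.5)*6).astype(int); a=b[v-300:v+200,u-180:u+200].copy()
for w,col in((0,(0,0,255)),(1,(0,255,0))):
    q=((proj(world([[-60,0,-3],L(w)],PB),"side")+.5)*6).astype(int); cv2.line(b,q[0].tolist(),q[1].tolist(),col,1)
cv2.imwrite("pics/v8.png",np.hstack([a,b[v-300:v+200,u-180:u+200]]))
shifts([guard(1.8)+[0,0,60],guard(1.8),guard(1.75)])
E
```

```text
ee_pos: [525.3, -133.6, 230.5]
force: [-0.1, 0.3, -0.0]
narrow_lever_tip [([524.0, -128.0, 68.0], 0.63), ([528.0, 134.0, 72.0], 0.48)]
narrow_guard [([627.0, -119.0, 102.0], 0.66)]
now [ 524.5 -135.3  228.9] t 14.8333 F [ 0.4  0.  -0.7] turn -0.0
[ 651.5 -119.3  220.2] -> [-127.9, 2.7, 8.5]
[ 651.5 -119.3  160.2] -> [-128.0, 2.7, 68.5]
[ 645.1 -119.9  163.4] -> [-121.6, 2.7, 65.3]
```

View pics/v8.png

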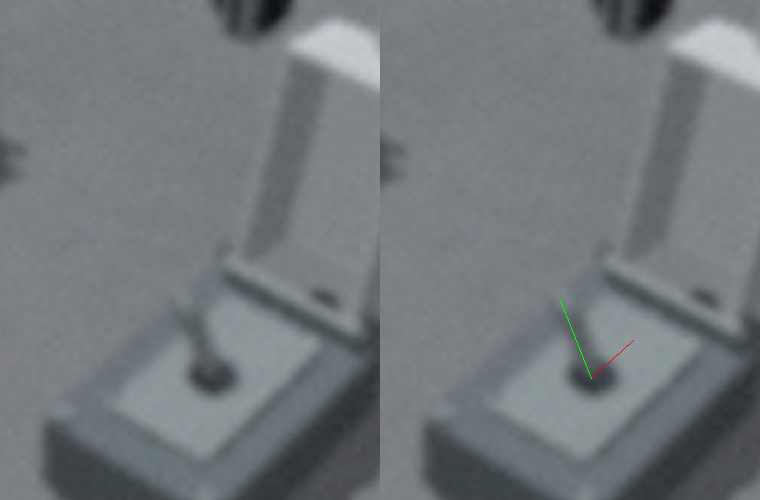

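The lever (left panel) runs from its foot at (212,375) up-left to (183,300), matching the green "on" line, and the guard is still up. Next I'll straddle the tab again.

```bash
python3 -m crank '[[[-20,1,2,0],[-45,2,4,0],[-75,2.5,5,0],[-100,2.5,5,0],[-117,2.5,5,0],[-124,2.5,6,0],[-126,2.5,15,0],[-126.5,2.5,32,0],[-126.5,2.5,50,0],[-126.5,2.5,62,0],[-126.5,2.5,67,0],[-126.5,2.5,67,0]]]' 100 | grep -E "ee|^force|width"
python3 - <<'E'
from h import *
shifts([guard(1.8)])
b=ctrl.snapshot("side")
u,v=(proj([guard(1.8)],"side")[0]).astype(int)
cv2.imwrite("pics/v9.png",cv2.resize(b[v-45:v+45,u-50:u+50],None,fx=6,fy=6,interpolation=cv2.INTER_CUBIC))
E
```

```text
ee_pos: [649.1, -119.3, 160.9]
force: [-0.5, 0.1, -0.1]
width: 1.003
now [ 649.1 -119.3  160.9] t 15.8333 F [-0.5  0.1 -0.1] turn -0.0
[ 651.5 -119.3  160.2] -> [-2.4, -0.2, 0.7]
```

View pics/v9.png

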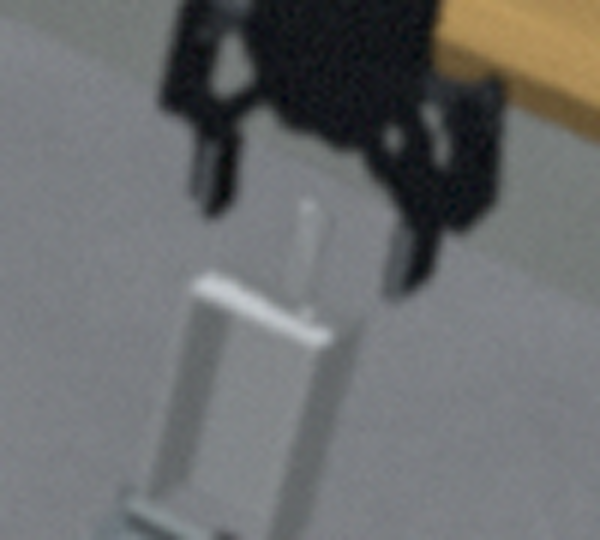

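The tab, from (310,205) to (305,310), stands midway between the fingertips at (210,210) and (400,290). Gripping.

```bash
python3 -m crank '[[[-1,0,0,0],[-1,0,0,0],[-1,0,0,0],[-1,0,0,0],[-1,0,0,0],[-1,0,0,0],[-1,0,0,0],[-1,0,0,0],[-1,0,0,0],[-1,0,0,0]]]' 8
python3 - <<'E'
from h import *
shifts([guard(a) for a in np.arange(1.8,1.0,-.1)])
E
```

```text
time_s: 16.72
ee_pos: [651.8, -118.0, 163.2]
tcp_rot: [[-0.994, -0.106, 0.0], [-0.106, 0.994, 0.001], [-0.0, 0.001, -1.0]]
force: [-2.1, 3.7, 5.1]
width: 0.149
grasp_force: 58.8
now [ 651.8 -118.   163.2] t 16.7167 F [-2.1  3.7  5.1] turn 0.0
[ 651.5 -119.3  160.2] -> [0.4, -1.2, 3.0]
[ 638.5 -120.6  166.2] -> [13.5, -1.2, -3.0]
[ 625.  -122.   170.9] -> [27.0, -1.1, -7.7]
[ 611.1 -123.5  174.2] -> [41.0, -1.1, -11.0]
[ 597.  -125.   176.1] -> [55.2, -1.1, -12.9]
[ 582.7 -126.5  176.6] -> [69.6, -1.1, -13.4]
[ 568.5 -128.   175.6] -> [83.9, -1.1, -12.4]
[ 554.4 -129.5  173.2] -> [98.0, -1.1, -10.1]
```

```bash
python3 - <<'E'
from h import *
R=np.array(ctrl.observe()["tcp_rot"]); r=(-141.5,0,36)
for a in np.arange(1.8,-.01,-.06): print(round(a,2),*np.round((guard(a,r)-guard(1.8,r))@R,1)[[0,2]])
E
```

```text
1.8 0.0 0.0
1.74 7.9 -3.8
1.68 16.0 -7.1
1.62 24.3 -9.9
1.56 32.7 -12.3
1.5 41.3 -14.1
1.44 50.0 -15.4
1.38 58.7 -16.2
1.32 67.4 -16.4
1.26 76.2 -16.1
1.2 84.9 -15.3
1.14 93.6 -14.0
1.08 102.1 -12.2
1.02 110.6 -9.8
0.96 118.9 -7.0
0.9 127.0 -3.6
0.84 134.8 0.2
0.78 142.5 4.5
0.72 149.9 9.2
0.66 156.9 14.4
0.6 163.7 20.0
0.54 170.1 26.0
0.48 176.1 32.3
0.42 181.7 39.0
0.36 187.0 46.0
0.3 191.8 53.4
0.24 196.1 61.0
0.18 200.0 68.8
0.12 203.4 76.9
0.06 206.3 85.2
-0.0 208.7 93.6
```

```bash
python3 -m crank '[[[7.9,0,-3.8,0],[16,0,-7.1,0],[24.3,0,-9.9,0],[32.7,0,-12.3,0],[41.3,0,-14.1,0],[50,0,-15.4,0],[58.7,0,-16.2,0],[67.4,0,-16.4,0],[76.2,0,-16.1,0],[84.9,0,-15.3,0],[93.6,0,-14,0],[102.1,0,-12.2,0]]]' | tail -5 
python3 -c "
from h import *
shifts([guard(1.08,(-141.5,0,36))])"
```

```text
ee_pos: [549.5, -129.2, 175.0]
tcp_rot: [[-0.994, -0.105, 0.001], [-0.105, 0.994, 0.001], [-0.001, 0.001, -1.0]]
force: [3.7, 3.3, -3.7]
width: 0.149
grasp_force: 58.5
now [ 549.5 -129.2  175. ] t 17.7167 F [ 3.7  3.3 -3.7] turn 0.0
[ 550.4 -129.9  174.8] -> [-0.9, -0.8, 0.2]
```

```bash
python3 -m crank '[[[8.5,0,2.4,0],[16.8,0,5.2,0],[24.9,0,8.6,0],[32.7,0,12.4,0],[40.4,0,16.7,0],[47.8,0,21.4,0],[54.8,0,26.6,0],[61.6,0,32.2,0],[68,0,38.2,0],[74,0,44.5,0],[79.6,0,51.2,0],[84.9,0,58.2,0]]]' | tail -5 
python3 -c "
from h import *
shifts([guard(a,(-141.5,0,36)) for a in (.36,0)])"
```

```text
ee_pos: [464.1, -138.6, 116.2]
tcp_rot: [[-0.994, -0.105, -0.002], [-0.105, 0.994, 0.0], [0.002, 0.001, -1.0]]
force: [0.4, 4.6, 2.8]
width: 0.15
grasp_force: 60.1
now [ 464.1 -138.6  116.2] t 18.7167 F [0.4 4.6 2.8] turn -0.0
[ 466.1 -138.8  116.5] -> [-2.0, -0.4, -0.4]
[ 444.5 -141.1   69. ] -> [19.7, -0.5, 47.2]
```

```bash
python3 -m crank '[[[2.5,0,3.7,0],[4.8,0,7.4,0],[7,0,11.2,0],[9.1,0,15,0],[11.1,0,18.9,0],[13,0,22.8,0],[14.8,0,26.8,0],[16.4,0,30.9,0],[17.9,0,35,0],[19.3,0,39.2,0],[20,0,41.5,0],[20.5,0,43,0]]]' | tail -5 
python3 -m crank '[[[0.3,0,1,0],[0.6,0,2,0],[0.9,0,3,0],[1.2,0,4,0],[1.2,0,4.6,0],[1.2,0,4.6,0],[1.2,0,4.6,0]]]'
```

```text
ee_pos: [444.0, -140.7, 73.1]
tcp_rot: [[-0.994, -0.105, -0.002], [-0.105, 0.995, 0.0], [0.002, 0.001, -1.0]]
force: [-3.4, 3.8, 3.6]
width: 0.148
grasp_force: 65.0
time_s: 20.3
ee_pos: [443.0, -140.9, 68.7]
tcp_rot: [[-0.994, -0.105, -0.002], [-0.105, 0.995, 0.0], [0.002, 0.001, -1.0]]
force: [-3.0, 4.0, 1.7]
width: 0.155
grasp_force: 65.7
```

```bash
python3 -m crank '[[[0,0,1,0],[0,0,2,0],[0,0,2,0],[0,0,2,0]]]'|grep -E "ee|^force"; python3 -m crank '[[[0,0,1,0],[0,0,2,0],[0,0,2,0],[0,0,2,0]]]'|grep -E "ee|^force"
```

```text
ee_pos: [442.4, -140.9, 66.6]
force: [-3.8, 4.1, 4.5]
ee_pos: [442.0, -140.9, 64.5]
force: [-5.4, 4.4, 4.5]
```

No viewings are left, so I'll estimate the guard angle numerically by fitting the top face in the side and top images and ignoring dark gripper pixels.

```bash
cat > ang.py <<'E'
from h import *
def ang(c,im,tag):
    im=im.min(2).astype(float); ok=cv2.erode((im>85).astype(np.uint8),np.ones((5,5)))>0
    w=np.clip((im-(115 if c=="top" else 135))/60,0,1); ref=sil(PB,c)
    r=cv2.boundingRect((ref>0).astype(np.uint8)); s=np.s_[r[1]-25:r[1]+r[3]+10,r[0]-10:r[0]+r[2]+15]
    ths=np.arange(-.06,.25,.02)
    e=[((cv2.GaussianBlur(sil(PB,c,a),(0,0),.8)-w)[s][ok[s]]**2).sum() for a in ths]
    print(tag,c,"best",round(ths[int(np.argmin(e))],2),np.round(e,1))
for c in("side","top"):
    ang(c,cv2.imread(f"pics/{c}0.png"),"start"); ang(c,ctrl.snapshot(c),"now")
shifts([])
E
python3 ang.py
```

```text
start side best 0.02 [ 98.6  67.3  31.4  13.5  13.   33.5  66.2 105.4 147.3 177.5 215.8 241.1
 269.6 296.6 313.7 333. ]
now side best 0.06 [30.5 22.4 14.3  8.3  7.2  3.6  2.   2.3  3.4  5.7 11.7 17.  22.7 31.4
 37.4 44.9]
start top best -0.02 [  9.2   6.    5.5   7.    9.2  13.6  21.1  28.5  39.1  47.9  59.1  71.8
  84.9  96.7 110.4 122.9]
now top best 0.0 [26.6 24.5 22.8 22.4 22.7 23.5 25.4 27.8 29.6 31.6 34.  37.8 41.3 44.5
 47.2 50.8]
now [ 442.  -141.    64.5] t 21.0667 F [-5.   4.8  4.4] turn -0.0
```

```bash
python3 -m crank '[[[-0.2,0,1,0],[-0.4,0,2,0],[-0.4,0,3,0],[-0.4,0,3,0],[-0.4,0,3,0]]]'|grep -E "ee|^force"; python3 -m crank '[[[0,0,1,0],[0,0,2,0],[0,0,2,0],[0,0,2,0]]]'|grep -E "ee|^force"; python3 ang.py | grep now
```

```text
ee_pos: [441.6, -141.0, 61.3]
force: [-6.8, 3.4, 3.9]
ee_pos: [441.5, -141.0, 60.6]
force: [-10.9, 4.4, 21.2]
now side best 0.04 [21.8 14.8  8.3  4.1  3.8  2.3  3.4  5.5  8.7 12.5 21.2 28.1 35.5 46.1
now top best -0.02 [25.  23.7 23.  23.7 24.8 26.2 28.8 31.9 34.2 36.4 39.2 43.4 47.1 50.4
now [ 441.5 -141.    60.6] t 21.9167 F [-11.9   4.3  20.1] turn -0.0
```

Upward force jumped to about 20 N and motion stopped, so the guard is on its shut stop. Ease the load, then release.

```bash
python3 -m crank '[[[1,0,-0.5,0],[2,0,-1,0],[2.5,0,-1,0],[2.5,0,-1,0]]]'|grep -E "ee|^force"; python3 ang.py | grep now
```

```text
ee_pos: [441.6, -141.0, 61.0]
force: [-2.8, 3.1, 2.9]
now side best 0.04 [23.2 16.   9.2  4.7  4.2  2.2  2.9  4.7  7.6 11.2 19.6 26.1 33.1 43.1
now top best -0.02 [24.6 23.3 22.5 23.2 24.2 25.7 28.2 31.4 33.6 35.9 38.7 42.9 46.7 50.2
now [ 441.5 -141.    60.9] t 22.35 F [-2.7  4.   4.5] turn 0.0
```

```bash
python3 - <<'E'
from h import *
for c in("side","top"):
    a=cv2.imread(f"pics/{c}0.png").min(2).astype(float); b=ctrl.snapshot(c).min(2).astype(float)
    lo=115 if c=="top" else 135
    ok=cv2.erode((b>85).astype(np.uint8),np.ones((5,5)))>0
    r=cv2.boundingRect((sil(PB,c)>0).astype(np.uint8)); s=np.s_[r[1]-25:r[1]+r[3]+10,r[0]-10:r[0]+r[2]+15]
    ths=np.arange(-.06,.12,.01)
    for n,i in(("start",a),("now",b)):
        w=np.clip((i-lo)/60,0,1)
        e=[((cv2.GaussianBlur(sil(PB,c,t),(0,0),.8)-w)[s][ok[s]]**2).sum() for t in ths]
        k=int(np.argmin(e)); print(c,n,round(ths[k],2),np.round(e[max(0,k-3):k+4],1))
E
```

```text
side start 0.03 [3.5 3.  3.1 2.2 3.2 2.8 3.5]
side now 0.04 [4.3 4.1 2.2 2.2 2.5 3.  3.5]
top start -0.03 [5.3 3.5 3.5 3.3 3.3 3.5 4.4]
top now -0.02 [23.2 23.2 22.6 22.4 22.5 23.1 23.5]
```

With the same occlusion mask, the guard angle matches the starting (shut) picture to 0.01 rad. Release and rise.

```bash
python3 -m crank '[[[0,0,0,0],[0,0,0,0],[0,0,0,0],[0,0,0,0],[0,0,0,0],[0,0,0,0],[0,0,0,0]]]' 100 | tail -3
python3 -m crank '[[[0,0,-8,0],[0,0,-25,0],[0,0,-55,0],[0,0,-90,0],[0,0,-125,0],[0,20,-150,0],[0,55,-165,0],[0,95,-170,0],[0,130,-170,0],[0,150,-170,0],[0,155,-170,0],[0,155,-170,0]]]' | grep -E "ee|^force"
python3 - <<'E'
exec(open("ang.py").read())
for t in("narrow_guard","narrow_lever_tip","mug_mid","jar_mid","detergent_mid"): print(t,[(np.round(d["point"]).tolist(),round(d["conf"],2)) for d in ctrl.spot_in(t,"side")[:1]])
E
```

```text
force: [-0.1, 0.5, -0.8]
width: 1.002
grasp_force: 0.0
ee_pos: [425.6, 14.3, 231.6]
force: [-0.0, 0.2, -0.7]
start side best 0.02 [ 98.6  67.3  31.4  13.5  13.   33.5  66.2 105.4 147.3 177.5 215.8 241.1
 269.6 296.6 313.7 333. ]
now side best 0.02 [113.6  87.3  55.6  38.8  37.7  48.5  72.5  99.  130.5 156.8 192.5 217.6
 246.6 274.3 291.9 311.4]
start top best -0.02 [  9.2   6.    5.5   7.    9.2  13.6  21.1  28.5  39.1  47.9  59.1  71.8
  84.9  96.7 110.4 122.9]
now top best -0.02 [ 34.2  32.1  30.6  32.4  35.4  40.2  44.3  51.3  59.3  65.5  73.5  83.5
  93.3 102.1 111.5 120.4]
now [425.9  12.  231.4] t 24.1333 F [-0.7 -0.3  0.9] turn -0.1
narrow_guard [([511.0, -144.0, 96.0], 0.74)]
narrow_lever_tip []
mug_mid [([376.0, 364.0, 52.0], 0.66)]
jar_mid [([374.0, 361.0, 48.0], 0.57)]
detergent_mid [([599.0, 388.0, 59.0], 0.73)]
```

The guard is shut, matching the starting angle in both cameras, and the arm is clear of everything. Handing in.

```bash
python3 -c "
from plant import ctrl
print(ctrl.sign_off())"
```

```text
the job is handed in; nothing more can be done
None
```

I opened the narrow guard so it stayed up by itself, pushed its lever fully over from off to on, lowered the guard shut under grip, and handed the job in at about 24 s; I had no contact with the wide-guard box, bottle, mug or jar.

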